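# Check a scooter brake lever for return and for its stop

## Robot

A 6-joint arm with a two-finger parallel gripper is mounted at the origin on a cart in front of the work surface, level with it; the furniture and walls round the work are solid. World frame = base frame: x ahead of the robot, y to its left, z up, the work surface at z = 0. Lengths are in m, angles in rad, forces in N, time in s.
With the tool pointing down it reaches from about 0.25 to 0.8 m from the base axis. Payload 3.9 kg.
Tool frame: the origin (TCP) lies at the very end of the fingers, on their centre line; the grasp point (between the pads) lies 19 mm behind it (bot.pinch_z is the distance from the TCP to the grasp point, in m); z points along the fingers, y is the line along which they close (so a half turn about z gives the same grasp; the last joint's range is limited). The gripper opens to 85 mm and grips with 20 to 120 N. Pads are 22 mm wide; open, the fingers measure 114 mm over their backs; the gripper's body (76 mm by 85 mm) begins 54 mm behind the grasp point. The pads swing forward as they close: fully open they stand 13 mm farther back than shut.
Start: joints at [-1.318, 0.26, -0.138, 1.173, 0, 1.571], TCP at [0.131, -0.508, 0.231] pointing down, gripper open.
Joint ranges: [-2.78, 2.78], [-0.83, 1.72], [-1.28, 1.37], [-1.9, 2.12], [-1.57, 1.48], [-3.14, 3.14]. Speed limits (rad/s): [2.57, 2.57, 3.14, 3.14, 3.14, 3.14].

## Interface

Orientations are given as [roll, pitch, yaw] about the fixed x, y, z axes, in that order (R = Rz(yaw) Ry(pitch) Rx(roll)).
In Python, from rig import sensors, vision, job, bot gives the robot as it stands.
- The arm moves only by the tool jog_arm, never from a script. Its argument "deltas" is a list of rows, each a list of 7 numbers: the turn, a rotation vector about the tool's x, y, z in rad, then the shift along the tool's x, y, z in m, then the closure in counts, from 0 (fully open) to 255 (shut). In form: [[rx, ry, rz, x, y, z, claw], ...]. A call has 1 to 12 rows; each row shifts and turns the commanded pose from where the row before left it, along the tool's axes as they then stand; what a row does not reach is not made up. A row lasts 1/8 s, in which the tool goes at most 62.5 mm and 10.7 degrees, less where a joint would pass 70% of its speed; a pose out of reach is approached as far as the arm can. A call is refused whole if a number of a shift passes 0.0625 or a number of a turn 0.188, either way. A call with a gripper value outside its range is refused whole. The fingers move at their own pace and stop on an object; the grip force is fixed at half the most. Time passes only in rows, so rows that do not move let the fingers close. It gives the time, the measured TCP pose, the force, the opening and the grip force at its end, in the units of the state.
- sensors.get_state(): the state, without advancing time (a new reading comes with each control period).
- vision.camera(name): name is "scene" or "top" or "wrist"; returns (picture, depth): 400x640x3 uint8, red, green, blue; 400x640 float32, m along the optical axis (not along the pixel's ray), 0 where there is no reading.
- vision.camera_info(name): a dict with "fx", "fy", "cx", "cy" (pixels), "pose" (4x4, takes a point from camera to world coordinates); the wrist camera has in their place "mount" (4x4, takes a point from camera to tool coordinates, whose origin is the TCP and whose axes are the flange's). Camera axes: x right, y down, z forward; pixel columns grow to the right and rows downward; lengths in m; the calibration is good to about 2 mm. The wrist camera is an equidistant fisheye: a pixel r from the principal point sees the ray r / f radians off the axis. A picture is of the moment at which its call begins: read the wrist's pose just before it. camera_info takes no time and is no camera call.
- job.hand_in(): hands the job in; it is judged then, once.
The state is a dict: "time": time; "joints": joint angles; "qvel": joint speeds; "effort": joint torques, N m; "eef_pos": TCP position; "eef_rot": TCP orientation; "contact_force": force on the tool from outside, world axes, zero at the start; "torque": the same for the moment, N m; "grip_width": finger opening in m; "finger_force": force on a finger pad.
Only numpy, scipy, OpenCV 4.12 (cv2) and the standard library are available. Lean on these libraries where they do the work, as an engineer would, in place of code of your own. Each camera call takes 0.05 s, during which the arm holds its last target. There are 200 camera calls.

## Task

The brake lever on the short piece of scooter handlebar has just been refitted. With the outside of the fingers, press its blade in towards the grip as far as it goes, take the fingers off so that it springs fully back out by itself, then press it in again and finish while holding it firmly against its stop with a push of about 10 N, without straining it, to show that it stops short of the grip under load. Grip nothing, do not lean on the handlebar or its rubber grip, and leave the loose things on the bench where they are.

Things in the scene. Friction and masses are not known exactly. Their poses are not given: they have to be found in the camera images.
- bar_stand: Fixed bench stand: steel foot plate (120 x 140 mm, 11 mm high), 30 mm square post and grey clamp head (52 x 34 mm, top 164 mm above the bench) holding a black handlebar tube (22 mm thick) level, axis 145 mm above the bench. Origin on the bench under the post, z up. The tube runs along y from +50 to -212 mm over x = 0; the lever is on its -x side. Under grip and lever: air, and low loose things.
- handlebar: The fixed tube with its ribbed black rubber grip (33 mm thick, end flanges to 41 mm, y = -96 to -220 mm) and, inboard of the grip (y = -6 to -80 mm), the grey clamp with the lever's fork and a black switch with yellow plug, out to x = -44 mm and 17 mm above and below the axis. Origin on the tube's axis above the stand's origin; axes as the stand's.
- grip_middle (a point): Middle of the rubber grip, on the tube's axis, 145 mm above the bench; axes as the stand's.
- lever_pivot (a point): Upright pivot axis of the aluminium lever at blade mid-height, 145 mm above the bench; at x = -34, y = -68 mm in the stand's frame. Axes turn with the lever, as blade_middle's.
- blade_middle (a point): Outer face of the bright aluminium blade, half-way along, 145 mm above the bench. Axes turn with the lever: x horizontal, square to the blade, inwards to the grip (the way to press); y along the blade to the pivot; z up. From the pivot: x -23, y -105 mm. Blade 10 mm thick, 14 mm high, straight from y = +63 to -20 mm of here, ball end (17 mm) at y = -45 mm. Gap to the grip at the stop about 25 mm.
- brake_lever (a joint): Swing of the lever about its upright pivot, rad: 0 fully out (rest), 0.28 at its stop; grows anticlockwise seen from above; blade_middle moves in about 29 mm. A spring returns it: pressing at blade_middle takes about 2 N to start and 4 N just before the stop; the stop is hard. Held at the stop, the force on the fingers is this 4 N plus the push against the stop.
- hex_driver: Loose blue precision screwdriver lying on the bench near the foot of the stand, 136 mm long, 14 mm thick; origin under its middle. To be left alone.
- tape_roll: Loose roll of black tape lying flat on the bench below the lever, 62 mm across, 19 mm high; origin under its middle. To be left alone.
- terminal_strip: Loose white screw-terminal strip on the bench below and in front of the lever, 60 x 18 x 15 mm; origin under its middle. To be left alone.

How it is judged:
By the outcome, as a careful person would: the job done as asked, in the order asked, and still so for the second after the job is handed in, while the arm keeps its last pose, push and grip.
It also fails if it takes over 51 s, if anything falls off the work surface, if the arm or the gripper's body presses on something with over 40 N, if the wrist force passes 120 N, or if a joint passes its speed limit or range.

## Working session

There is one attempt and no reset: what is moved stays moved. The work goes in short steps, Python scripts to look and compute and a tool call to move; the robot and the scene stay as the last step left them, time stands still between calls to the robot, and variables do not carry over. Pictures are saved under pics/ and viewed, at most 10 in all, crops included, and the job is handed in when it is done.

Besides the shell and the picture viewer there is one more tool, called after "Request:" by a JSON object that holds its "name" and its "arguments", one argument or row to a line. jog_arm: Moves the arm, as the interface text tells. Its arguments: {"type":"object","properties":{"deltas":{"type":"array","items":{"type":"array","items":{"type":"number"}}}},"required":["deltas"]}

```bash
mkdir -p pics
python3 - <<'E'
from rig import sensors, vision
import cv2,numpy as np
for n in("scene","top"):
    p,d=vision.camera(n); cv2.imwrite(f"pics/{n}.png",p[:,:,::-1]); np.save(f"pics/{n}.npy",d)
    i=vision.camera_info(n); print(n,i['fx'],i['cx'],i['cy'],np.round(i['pose'],3).tolist())
print(sensors.get_state())
E
```

```text
scene 419.2788840733013 321.5764680615197 200.654968755626 [[0.869, -0.372, 0.326, 0.255], [-0.494, -0.626, 0.603, -0.423], [-0.02, -0.685, -0.728, 0.746], [0.0, 0.0, 0.0, 1.0]]
top 467.43807973154 328.7916017822709 201.06160513066524 [[-0.004, -0.996, 0.093, 0.466], [-1.0, 0.006, 0.018, 0.092], [-0.018, -0.093, -0.996, 0.941], [0.0, 0.0, 0.0, 1.0]]
{'time': 0.1, 'joints': array([-1.31796912e+00,  2.60642664e-01, -1.39243893e-01,  1.17268520e+00,
       -3.30149607e-08,  1.57080250e+00]), 'qvel': array([ 0.00083468, -0.00234681,  0.00303746,  0.00093074,  0.00148236,
        0.00049818]), 'effort': array([-5.91274184e-04, -4.06509268e+01,  2.54526848e+01,  1.01059271e-02,
       -5.87365003e-05, -1.00500012e-05]), 'eef_pos': array([ 0.1311728 , -0.50772188,  0.23053391]), 'eef_rot': array([-3.13981722e+00,  4.39688896e-08,  2.52821041e-01]), 'contact_force': array([-0.85363055,  0.12874267,  0.60452905]), 'torque': array([-0.00898409, -0.07387735,  0.03084415]), 'finger_force': 0.0, 'grip_width': 0.08540142119802155}
```

View pics/scene.png

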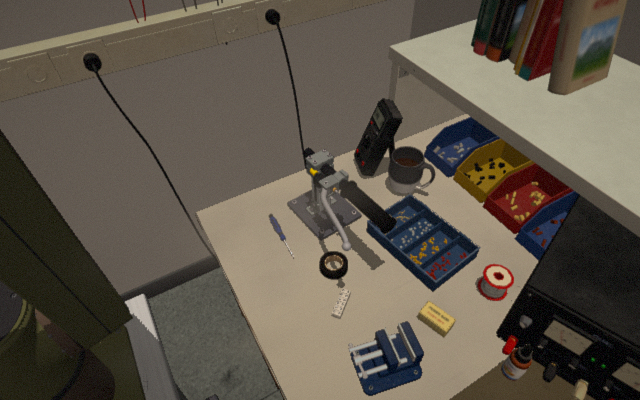

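View pics/top.png

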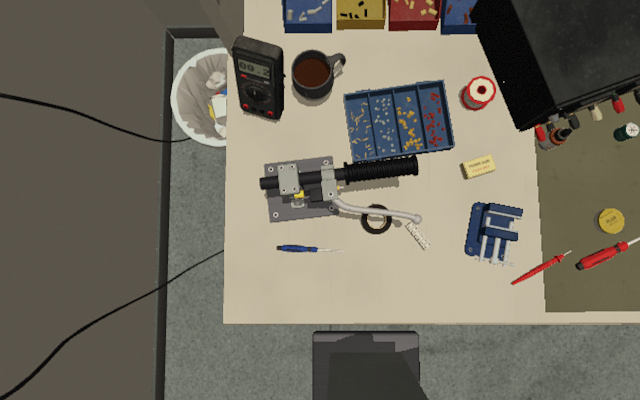

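The top view shows the tube from (262,184) to (418,165), the lever from its pivot at about (332,207) to the ball at (418,218), and the tape and terminal strip below. I'll enlarge this area next.

```bash
cat > h.py <<'E'
import numpy as np
from rig import vision
def w(n,u,v,d=None,z=None):
    i=vision.camera_info(n);P=i['pose']
    r=P[:3,:3]@np.array([(u-i['cx'])/i['fx'],(v-i['cy'])/i['fy'],1])
    return P[:3,3]+r*(d if d is not None else (z-P[2,3])/r[2])
E
python3 - <<'E'
import cv2
p=cv2.imread('pics/top.png')[140:260,250:440]
cv2.imwrite('pics/c.png',cv2.resize(p,None,fx=4,fy=4,interpolation=cv2.INTER_CUBIC))
E
```

```text
(no output)
```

View pics/c.png

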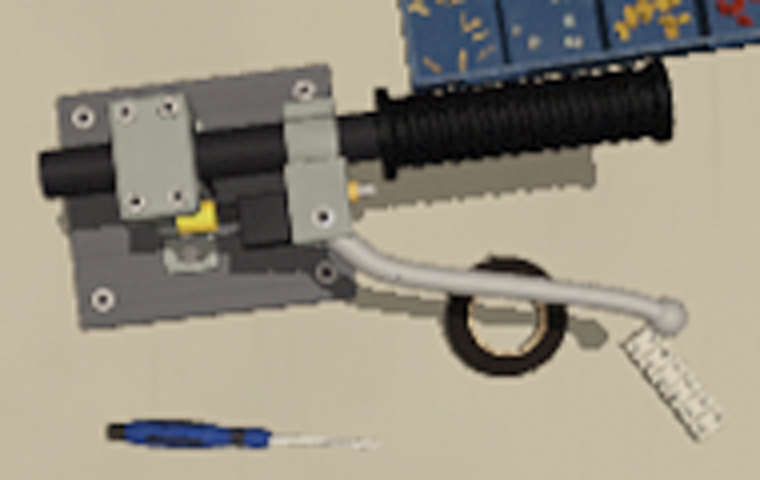

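Run:
```python
from h import *
import numpy as np
f=lambda x,y,z:w("top",250+x/4,140+y/4,z=z)
A=f(42,174,.145);B=f(668,101,.145);pv=f(323,216,.162);ball=f(669,316,.145);cl=f(153,157,.164);bl=f(480,282,.150);bl2=f(590,298,.15)
print(A,B,np.linalg.norm(A-B),pv,ball,cl,bl,bl2)
# fit yaw, origin from points in stand frame
c,s=np.cos(.28),np.sin(.28)
S=np.array([[0,50],[0,-220],[-34,-68],[0,0]]);W=np.array([A,B,pv,cl])[:,:2]
a=S-S.mean(0);b=W-W.mean(0)
U,_,V=np.linalg.svd((a/1000).T@b);R=(U@V).T
yaw=np.arctan2(R[1,0],R[0,0]);o=W.mean(0)-R@S.mean(0)/1000
print(yaw,o,(W-(S/1000@R.T+o))*1000)
pw=R@np.array([-.034,-.068])+o
d=ball[:2]-pw; l=R.T@d; print('pivot',pw,'ball rel stand',l,np.arctan2(-23,-150), np.arctan2(l[1],l[0])-np.arctan2(-150,-23))
d=np.load('pics/top.npy'); 
for u,v in [(369,210),(380,211.5),(417,219),(331,194),(385,172)]:
    print(u,v,np.round(w("top",u,v,d[int(v),int(u)]),4))
for u,v in [(376,219),(396,215)]:print(np.round(w("top",u,v,z=.019),3))
```

```text
[0.57135509 0.22376868 0.145     ] [ 0.6010869  -0.04536296  0.145     ] 0.2707689422906083 [0.55055884 0.10271316 0.162     ] [ 0.50875645 -0.04376544  0.145     ] [0.57571575 0.17395006 0.164     ] [0.52332759 0.03653198 0.15      ] [ 0.51628135 -0.00980276  0.15      ]
0.111501185168331 [0.57650578 0.17384355] [[ 0.41282704  0.23562401]
 [ 0.10165162 -0.57266796]
 [ 0.2755473   0.23053187]
 [-0.79002595  0.10651209]]
pivot [0.55028329 0.10248263] ball rel stand [-0.05754204 -0.14071919] -2.9894443271566185 -0.23601877286735085
369 210 [0.524  0.0384 0.1524]
380 211.5 [0.5214 0.0198 0.152 ]
417 219 [ 0.5084 -0.0422  0.1519]
331 194 [0.5509 0.1023 0.1593]
385 172 [0.5876 0.0111 0.1588]
[0.516 0.016 0.019]
[ 0.524 -0.024  0.019]
```

Request:
{"name": "jog_arm", "arguments": {
  "deltas": [
    [0,0,0.097,0,0,0,255],
    [0,0,0,0.037,-0.039,0,255],
    [0,0,0,0.037,-0.039,0,255],
    [0,0,0,0.037,-0.039,0,255],
    [0,0,0,0.037,-0.039,0,255],
    [0,0,0,0.037,-0.039,0,255],
    [0,0,0,0.037,-0.039,0,255],
    [0,0,0,0.037,-0.039,0,255],
    [0,0,0,0.037,-0.039,0,255],
    [0,0,0,0.037,-0.039,0,255],
    [0,0,0,0.037,-0.039,0,255],
    [0,0,0,0,0,0,255]
  ]
}}

```text
time: 1.6
eef_pos: [0.4379, -0.0629, 0.2309]
eef_rot: [-3.141, -0.0, 0.162]
contact_force: [0.4, -0.6, 0.3]
grip_width: -0.0003
finger_force: 0.0
```

Request:
{"name": "jog_arm", "arguments": {
  "deltas": [
    [0,0,0.006,0.018,-0.02,0,255],
    [0,0,0,0.018,-0.02,0,255],
    [0,0,0,0,0,0.035,255],
    [0,0,0,0,0,0.035,255],
    [0,0,0,0,0,0.033,255],
    [0,0,0,0,0,0,255],
    [0,0,0,0,0,0,255],
    [0,0,0,0,0,0,255]
  ]
}}

```text
time: 2.6
eef_pos: [0.467, -0.0209, 0.1298]
eef_rot: [3.141, -0.003, 0.149]
contact_force: [0.1, 0.4, 0.0]
grip_width: 0.0004
finger_force: 0.0
```

Run:
```python
from rig import vision,sensors
import cv2
s=sensors.get_state();print(s['eef_pos'],s['eef_rot'],s['contact_force'],s['time'])
p,d=vision.camera("scene");cv2.imwrite('pics/s2.png',cv2.resize(p[130:300,250:440,::-1],None,fx=3.5,fy=3.5,interpolation=cv2.INTER_CUBIC))
```

```text
[ 0.46701973 -0.0209469   0.12983446] [ 3.14095002e+00 -2.81898112e-03  1.49374254e-01] [0.14498704 0.3502489  0.01874374] 2.6
```

View pics/s2.png

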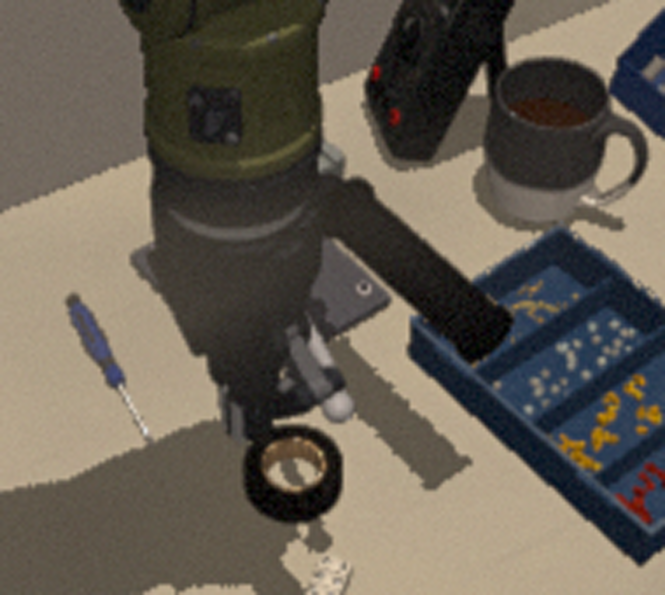

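The fingertips are just outside the blade with clear air around them, and the loose items haven't moved. Next I'll press inward.

Request:
{"name": "jog_arm", "arguments": {
  "deltas": [
    [0,0,0,0.01,-0.004,0.003,255],
    [0,0,0,0.01,0,0,255],
    [0,0,0,0.006,0,0,255],
    [0,0,0,0.006,0,0,255],
    [0,0,0,0,0,0,255]
  ]
}}

```text
time: 3.28
eef_pos: [0.4974, -0.0118, 0.1252]
eef_rot: [3.142, -0.0, 0.15]
contact_force: [0.7, -0.2, 0.6]
grip_width: -0.0002
finger_force: 0.0
```

Request:
{"name": "jog_arm", "arguments": {
  "deltas": [
    [0,0,0,0.006,0,0,255],
    [0,0,0,0.006,0,0,255],
    [0,0,0,0.006,0,0,255],
    [0,0,0,0,0,0,255]
  ]
}}

```text
time: 3.78
eef_pos: [0.5146, -0.0093, 0.125]
eef_rot: [3.141, 0.001, 0.15]
contact_force: [-3.1, -2.3, 0.1]
grip_width: -0.0003
finger_force: 1.3
```

Request:
{"name": "jog_arm", "arguments": {
  "deltas": [
    [0,0,0,0.005,0,0,255],
    [0,0,0,0.005,0,0,255],
    [0,0,0,0.003,0,0,255],
    [0,0,0,0,0,0,255],
    [0,0,0,0,0,0,255]
  ]
}}

```text
time: 4.4
eef_pos: [0.5273, -0.0074, 0.1253]
eef_rot: [3.141, 0.0, 0.15]
contact_force: [-3.2, -3.7, 1.7]
grip_width: -0.0003
finger_force: 1.9
```

Request:
{"name": "jog_arm", "arguments": {
  "deltas": [
    [0,0,0,0.002,0,0,255],
    [0,0,0,0,0,0,255],
    [0,0,0,0,0,0,255]
  ]
}}

```text
time: 4.78
eef_pos: [0.5293, -0.007, 0.1253]
eef_rot: [3.141, 0.0, 0.15]
contact_force: [-3.8, -2.7, 0.4]
grip_width: 0.0001
finger_force: 2.0
```

Request:
{"name": "jog_arm", "arguments": {
  "deltas": [
    [0,0,0,0.002,0,0,255],
    [0,0,0,0,0,0,255]
  ]
}}

```text
time: 5.03
eef_pos: [0.5313, -0.0068, 0.1253]
eef_rot: [3.141, 0.0, 0.15]
contact_force: [-3.3, -3.9, 0.5]
grip_width: 0.0004
finger_force: 2.1
```

Request:
{"name": "jog_arm", "arguments": {
  "deltas": [
    [0,0,0,0.001,0,0,255],
    [0,0,0,0,0,0,255]
  ]
}}

```text
time: 5.28
eef_pos: [0.5322, -0.0067, 0.1253]
eef_rot: [3.141, 0.0, 0.15]
contact_force: [-3.2, -3.8, 1.7]
grip_width: 0.0003
finger_force: 2.1
```

Request:
{"name": "jog_arm", "arguments": {
  "deltas": [
    [0,0,0,0.001,0,0,255],
    [0,0,0,0,0,0,255]
  ]
}}

```text
time: 5.52
eef_pos: [0.5327, -0.0067, 0.1253]
eef_rot: [3.141, 0.001, 0.15]
contact_force: [-4.6, -4.2, 1.4]
grip_width: -0.0001
finger_force: 2.6
```

Request:
{"name": "jog_arm", "arguments": {
  "deltas": [
    [0,0,0,0.0005,0,0,255],
    [0,0,0,0,0,0,255]
  ]
}}

```text
time: 5.78
eef_pos: [0.5327, -0.0066, 0.1253]
eef_rot: [3.141, 0.002, 0.15]
contact_force: [-6.1, -4.1, 2.5]
grip_width: 0.0001
finger_force: 3.1
```

Request:
{"name": "jog_arm", "arguments": {
  "deltas": [
    [0,0,0,0.0005,0,0,255],
    [0,0,0,0,0,0,255],
    [0,0,0,0,0,0,255]
  ]
}}

```text
time: 6.15
eef_pos: [0.5327, -0.0066, 0.1253]
eef_rot: [3.141, 0.003, 0.15]
contact_force: [-6.7, -4.5, 3.6]
grip_width: 0.0001
finger_force: 3.6
```

Run:
```python
from rig import vision,sensors
import cv2
s=sensors.get_state();print(s['eef_pos'],s['contact_force'],s['torque'],s['time'])
p,d=vision.camera("scene");a=cv2.resize(p[150:270,290:430,::-1],None,fx=4,fy=4,interpolation=cv2.INTER_CUBIC)
cv2.imwrite('pics/s3.png',a)
```

```text
[ 0.53269966 -0.00662982  0.12528172] [-6.65281117 -4.47201012  3.59247181] [-0.87055383  1.21564625 -0.13270686] 6.15
```

View pics/s3.png

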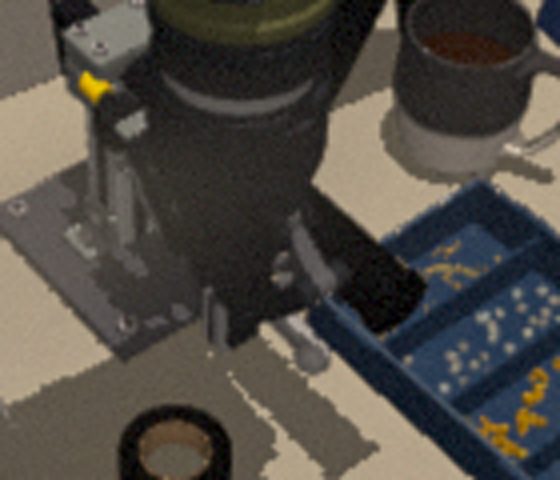

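The lever is at its stop: TCP motion has stalled and the force is rising, and the gap to the grip is visible. I'll release now.

Request:
{"name": "jog_arm", "arguments": {
  "deltas": [
    [0,0,0,-0.006,0,0,255],
    [0,0,0,-0.008,0,0,255],
    [0,0,0,-0.01,0,0,255],
    [0,0,0,-0.012,0,0,255],
    [0,0,0,-0.015,0,0,255],
    [0,0,0,-0.02,0,0,255],
    [0,0,0,0,0,0,255],
    [0,0,0,0,0,0,255],
    [0,0,0,0,0,0,255],
    [0,0,0,0,0,0,255]
  ]
}}

```text
time: 7.45
eef_pos: [0.4649, -0.0168, 0.1253]
eef_rot: [3.141, -0.0, 0.15]
contact_force: [0.4, -0.1, 0.0]
grip_width: -0.0
finger_force: 0.0
```

Run:
```python
from rig import vision,sensors
import cv2
s=sensors.get_state();print(s['eef_pos'],s['eef_rot'],s['contact_force'],s['torque'],s['time'])
for n in("top","scene"):
    p,d=vision.camera(n);p=p[140:260,250:440] if n=="top" else p[130:300,250:440]
    cv2.imwrite(f'pics/r_{n}.png',cv2.resize(p[:,:,::-1],None,fx=3.5,fy=3.5,interpolation=cv2.INTER_CUBIC))
```

```text
[ 0.46488982 -0.01676638  0.12530935] [ 3.14149854e+00 -4.77821230e-04  1.49911282e-01] [ 0.37754103 -0.14170476  0.02857853] [-0.00376368 -0.02134021  0.06780848] 7.45
```

View pics/r_top.png

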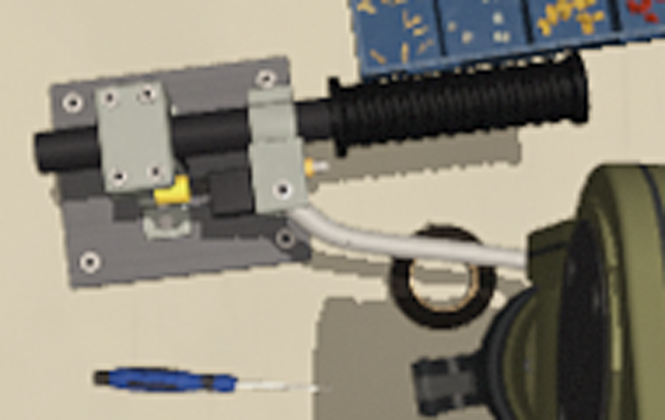

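View pics/r_scene.png

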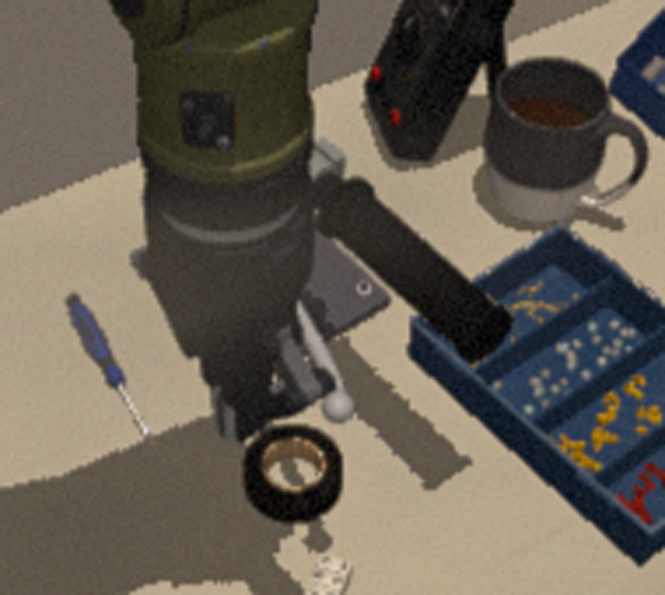

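The lever is fully back out, with the ball at (340,405) as before, and nothing else has moved. Now the second press.

Request:
{"name": "jog_arm", "arguments": {
  "deltas": [
    [0,0,0,0.015,0,0,255],
    [0,0,0,0.01,0,0,255],
    [0,0,0,0.006,0,0,255],
    [0,0,0,0.006,0,0,255],
    [0,0,0,0.006,0,0,255],
    [0,0,0,0.006,0,0,255],
    [0,0,0,0.006,0,0,255],
    [0,0,0,0.006,0,0,255],
    [0,0,0,0.005,0,0,255],
    [0,0,0,0.003,0.0005,0,255],
    [0,0,0,0,0,0,255],
    [0,0,0,0,0,0,255]
  ]
}}

```text
time: 9.05
eef_pos: [0.5323, -0.0073, 0.1252]
eef_rot: [3.141, 0.001, 0.15]
contact_force: [-3.0, -2.7, 0.3]
grip_width: 0.0002
finger_force: 2.1
```

Request:
{"name": "jog_arm", "arguments": {
  "deltas": [
    [0,0,0,0.001,0.001,0,255],
    [0,0,0,0.001,0,0,255],
    [0,0,0,0,0,0,255],
    [0,0,0,0,0,0,255]
  ]
}}

```text
time: 9.55
eef_pos: [0.5328, -0.0073, 0.1252]
eef_rot: [-3.14, 0.003, 0.15]
contact_force: [-6.4, -1.6, 3.5]
grip_width: -0.0001
finger_force: 3.7
```

Request:
{"name": "jog_arm", "arguments": {
  "deltas": [
    [0,0,0,0.001,0,-0.0005,255],
    [0,0,0,0,0,0,255],
    [0,0,0,0,0,0,255]
  ]
}}

```text
time: 9.93
eef_pos: [0.5328, -0.0073, 0.1252]
eef_rot: [-3.14, 0.005, 0.15]
contact_force: [-7.8, -2.1, 3.3]
grip_width: -0.0
finger_force: 4.3
```

Request:
{"name": "jog_arm", "arguments": {
  "deltas": [
    [0,0,0,0.001,0,0,255],
    [0,0,0,0,0,0,255],
    [0,0,0,0,0,0,255]
  ]
}}

```text
time: 10.3
eef_pos: [0.5328, -0.0073, 0.1252]
eef_rot: [-3.14, 0.007, 0.15]
contact_force: [-10.2, -3.4, 4.0]
grip_width: 0.0001
finger_force: 5.4
```

Request:
{"name": "jog_arm", "arguments": {
  "deltas": [
    [0,0,0,0.001,0,-0.0005,255],
    [0,0,0,0.0005,0,0,255],
    [0,0,0,0,0,0,255],
    [0,0,0,0,0,0,255],
    [0,0,0,0,0,0,255],
    [0,0,0,0,0,0,255]
  ]
}}

```text
time: 11.05
eef_pos: [0.5328, -0.0073, 0.1252]
eef_rot: [-3.14, 0.01, 0.15]
contact_force: [-13.2, -2.6, 4.3]
grip_width: -0.0
finger_force: 6.5
```

Run:
```python
from rig import vision,sensors
import numpy as np
f=[]
for k in range(8):
    vision.camera("scene"); f.append(sensors.get_state()['contact_force'])
f=np.array(f);print(f.mean(0),f.std(0),f.mean(0)@[.988,.155,0],sensors.get_state()['eef_pos'])
```

```text
[-12.66903563  -3.01032025   4.19045739] [0.59604164 0.6320155  0.51434437] -12.983606845057471 [ 0.53279817 -0.00731193  0.12522272]
```

Request:
{"name": "jog_arm", "arguments": {
  "deltas": [
    [0,0,0,0.0004,0,0,255],
    [0,0,0,0,0,0,255],
    [0,0,0,0,0,0,255],
    [0,0,0,0,0,0,255],
    [0,0,0,0,0,0,255],
    [0,0,0,0,0,0,255],
    [0,0,0,0,0,0,255],
    [0,0,0,0,0,0,255]
  ]
}}

```text
time: 12.45
eef_pos: [0.5328, -0.0073, 0.1252]
eef_rot: [-3.14, 0.011, 0.15]
contact_force: [-12.6, -3.5, 4.6]
grip_width: 0.0002
finger_force: 6.9
```

Run:
```python
from rig import vision,sensors,job
import numpy as np
f=[]
for k in range(6):
    vision.camera("scene"); f.append(sensors.get_state()['contact_force'])
n=-np.mean(f,0)@[.988,.155,0];print(np.mean(f,0),n)
if 12.8<n<15.2: print(job.hand_in())
```

```text
[-13.24343524  -3.12424242   4.93343673] 13.568771590687701
the job is handed in; nothing more can be done
None
```

I pressed the lever to its stop, released it so it sprang fully back out, then pressed it in again and handed the job in holding it there with about 13.6 N on the fingers (about 10 N against the stop plus the 4 N spring); in the last check, made after the release, the loose items had not moved.

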